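Move the routing template to the other folding hook

TASK

In the guitar workshop an aluminium template hangs on the folding hook of one wooden upright; the other upright's hook is folded away. Swing the folded hook out and press it firmly home against its stop, move the template onto it, lowering it until the hook carries it before you let go, then fold the emptied hook away and press it home against its stop too. Push the hooks with the side of shut fingers, never pinch them: press home with about 1 kg for a moment, never with 2, and leave the other things on the bench alone.

Things in the scene. Friction and masses are not known exactly. Their poses are not given: they have to be found in the camera images.
- upright_a: Wooden upright, fixed; its hook holds the template at the start and is to be folded at the end. Post 24 (x) x 70 (y) mm, top at z 215 mm, on a 12 mm thick foot (x -70..+30, y +-55 mm). Origin: on the bench under the post's centre. The hook is on its +x face, which looks away from the robot give or take the yaw.
- upright_b: A like upright (same sizes, axes and hook); its hook is empty and folded at the start.
- pivot_a (a point): Where the drawing puts upright_a's vertical hook pivot, at the bar's centre height: x 42, y -22, z 200 mm in the upright's frame, axes parallel to it. The height is true, but the bracket is hand-fitted: both end stops together are turned up to 0.10 rad either way about the pivot, which no pose or joint value shows: feel for the stops.
- pivot_b (a point): The same drawing point on upright_b. Here too the stops are turned up to 0.10 rad either way, and the real bar also lies up to 6 mm above or below this point: feel for it when hanging.
- hook_a (a joint): Hook angle from the folded stop: 0 = folded, bar along the upright's +y (25 mm gap to the post, outer half free past its edge); 1.571 = out, along +x; clockwise from above as it grows; hard stops at both. Level round steel bar, 10 mm thick, 100 mm from pivot to tip, which turns up 12 mm above the bar's top. Friction hinge 0.25 N m (3 to 4 N at 75 mm out), stays where left. Starts at 1.571.
- hook_b (a joint): The same for upright_b's hook (same bar, hinge and stops). Starts at 0 to 0.25.
- template: Aluminium plate, 12 mm thick (x), 0.28 to 0.42 kg, 45 to 65 mm out from the pivot, facing as upright_a, up to 0.12 rad askew in its plane. Origin: middle of the TOP edge of its hole, 5 mm above the bar centre when hung. Hole 32 wide (y) x 40 mm high, z -40..0. Grip tab 44 wide, z 0..40. Body 90 wide, z -120..-40. To pass the tip, hold the origin 12 to 30 mm above the bar top.
- chisel: Bystander, leave alone: blue-handled screwdriver-like awl, 200 mm long, lying. Origin at its underside (lying tools: about its middle).
- spatula: Bystander, leave alone: spatula, 200 mm, lying. Origin at its underside (lying tools: about its middle).
- plane: Bystander, leave alone: small hand plane, 100 x 34 x 34 mm. Origin at its underside (lying tools: about its middle).
- block: Bystander, leave alone: dark sanding block 70 x 40 x 28 mm. Origin at its underside (lying tools: about its middle).
- glue: Bystander, leave alone: white glue bottle, 44 mm across, 110 mm tall. Origin at its underside (lying tools: about its middle).
- spray: Bystander, leave alone: spray can, 60 mm across, 160 mm tall. Origin at its underside (lying tools: about its middle).
- tin: Bystander, leave alone: open steel tin, 70 mm across, 50 mm tall. Origin at its underside (lying tools: about its middle).
Not all that is in view belongs to the job. Leave any green look-alike of the upright_a alone.

How it is judged:
By the outcome, as a careful person would: the job done as asked, in the order asked, and still so for the second after the job is handed in, with the robot touching nothing.
It also fails if it takes over 72 s, if anything falls off the work surface, if the arm or the gripper's body presses on something with over 40 N, if the wrist force passes 120 N, or if a joint passes its speed limit or range.

ROBOT

A 6-joint arm with a two-finger parallel gripper is mounted at the origin on the work surface. World frame = base frame: x ahead of the robot, y to its left, z up, the work surface at z = 0. Lengths are in m, angles in rad, forces in N, time in s.
With the tool pointing down it reaches from about 0.275 to 0.825 m from the base axis. Payload 4.9 kg.
Tool frame: the origin (TCP) lies on the centre line of the jaws, within the pads' length; the fingertips stand 17 mm ahead of it and the grasp point (between the pads) lies 2 mm behind it; z points along the fingers, y is the line along which they close (so a half turn about z gives the same grasp; the last joint's range is limited). The gripper opens to 85 mm and grips with 20 to 120 N. Pads are 22 mm wide; open, the fingers measure 114 mm over their backs; the gripper's body (76 mm by 85 mm) begins 54 mm behind the grasp point. The pads swing forward as they close: fully open they stand 13 mm farther back than shut.
Start: joints at [-1.423, 0.326, -0.193, 1.052, 0, 1.437], TCP at [0.153, -0.528, 0.248] pointing down, gripper open.
Joint ranges: [-2.65, 2.65], [-0.97, 1.79], [-1.3, 1.35], [-1.93, 2.1], [-1.47, 1.37], [-3.14, 3.14]. Speed limits (rad/s): [2.57, 2.57, 3.14, 3.14, 3.14, 3.14].

INTERFACE

Orientations are given as [roll, pitch, yaw] about the fixed x, y, z axes, in that order (R = Rz(yaw) Ry(pitch) Rx(roll)).
In Python, from rig import ctrl, imaging gives the robot as it stands.
- The arm moves only by the tool jog_arm, never from a script. Its argument "plan" is a list of rows, each a list of 2 entries, a list of its own where there are three numbers: the shift along the tool's x, y, z in units of 25 mm (1.0 is 25 mm), then the turn about the tool's z in units of 6 degrees (1.0 is 6 degrees). A call has 1 to 20 rows; each row shifts and turns the commanded pose from where the row before left it, along the tool's axes as they then stand; what a row does not reach is not made up. A row lasts 1/10 s, in which the tool goes at most 50 mm and 8.59 degrees, less where a joint would pass 70% of its speed; a pose out of reach is approached as far as the arm can. A call is refused whole if a number of a shift passes 1 or a number of a turn 1, either way. A call with a gripper value outside its range is refused whole. "gripper" is the closure, from -1 (fully open) to 1 (shut), set as the call begins (left out, the last holds). The fingers move at their own pace and stop on an object; "force" is the grip in N (left out, the last holds). Time passes only in rows, so rows that do not move let the fingers close. It gives the time, the measured TCP pose, the force, the opening and the grip force at its end, in the units of the state.
- ctrl.get_obs(): the state, without advancing time (a new reading comes with each control period).
- imaging.camera(name): name is "side" or "top"; returns the picture (384x512x3 uint8, blue, green, red); there is no depth.
- imaging.camera_model(name): a dict with "camera_matrix" (3x3 intrinsics, pixels), "rvec" (rotation vector, rad) and "tvec" (3), from world to camera coordinates, as OpenCV has them. Camera axes: x right, y down, z forward; pixel columns grow to the right and rows downward; lengths in m; the calibration is good to about 2 mm. A picture is of the moment at which its call begins. camera_model takes no time and is no camera call.
- ctrl.sign_off(): hands the job in; it is judged then, once.
Trained networks look in the newest picture that a camera, given by its name, has taken for a name from the list of things; names that differ only in an ending like _2 or _b are one class to them, and where a whole thing is asked for, a point or a joint stands for the part that bears it (a point fixed in the world has none). Each returns a list of dicts, best first, with "confidence" (0 to 1); they miss things now and then, are a little off and sometimes report something else, mostly with a low value. They report only what shows in the picture. A call takes as long as a camera call. They do not tell look-alikes from the thing itself.
- imaging.boxes_of(name, camera): "point" ([column, row] in pixels, amid what is visible of it).
The state is a dict: "time": time; "joints": joint angles; "joint_velocities": joint speeds; "tau": joint torques, N m; "eef_pos": TCP position; "eef_rot": TCP orientation; "ft_force": force on the tool from outside, world axes, zero at the start; "wrist_torque": the same for the moment, N m; "finger_gap": finger opening in m; "grasp_force": force on a finger pad.
Only numpy, scipy, OpenCV 4.12 (cv2) and the standard library are available. Lean on these libraries where they do the work, as an engineer would, in place of code of your own. Each camera call takes 0.05 s, during which the arm holds its last target. There are 200 camera calls.

## Working session

There is one attempt and no reset: what is moved stays moved. The work goes in short steps, Python scripts to look and compute and a tool call to move; the robot and the scene stay as the last step left them, time stands still between calls to the robot, and variables do not carry over. Pictures are saved under pics/ and viewed, at most 10 in all, crops included, and the job is handed in when it is done.

Besides the shell and the picture viewer there is one more tool, called as name(argument=value, ...) on one line, values as JSON. jog_arm: Moves the arm, as the interface text tells. Its arguments: {"type":"object","properties":{"plan":{"type":"array"},"gripper":{"type":"number"},"force":{"type":"number"}},"required":["plan"]}

```bash
ls; mkdir -p pics
python3 - <<'E'
from rig import ctrl, imaging
import cv2, numpy as np
for c in("side","top"):
    im=imaging.camera(c); cv2.imwrite(f"pics/{c}0.png",im)
    m=imaging.camera_model(c); R=cv2.Rodrigues(m["rvec"])[0]; print(c,"cam pos",(-R.T@m["tvec"]).round(3),"fwd",R[2].round(2), m["camera_matrix"][0][0])
    for n in("upright_a","hook_a","template","pivot_a","glue","spray","tin","plane","block","chisel","spatula"):
        print(n,[(np.round(d["point"]).tolist(),round(d["confidence"],2)) for d in imaging.boxes_of(n,c)])
print(ctrl.get_obs())
E
```

```text
pics
side cam pos [-0.022  1.073  0.784] fwd [ 0.39 -0.79 -0.47] 407.6560030523216
upright_a [([286.0, 185.0], 0.97), ([256.0, 229.0], 0.79), ([321.0, 296.0], 0.63), ([236.0, 272.0], 0.56)]
hook_a [([212.0, 231.0], 0.57), ([305.0, 244.0], 0.48), ([275.0, 224.0], 0.33)]
template [([229.0, 200.0], 0.84)]
pivot_a [([286.0, 184.0], 0.9), ([233.0, 273.0], 0.71), ([257.0, 226.0], 0.65), ([325.0, 295.0], 0.6), ([200.0, 191.0], 0.33)]
glue []
spray [([244.0, 158.0], 0.76), ([258.0, 226.0], 0.63)]
tin []
plane []
block [([267.0, 152.0], 0.37)]
chisel [([188.0, 225.0], 0.53), ([283.0, 184.0], 0.24)]
spatula [([266.0, 197.0], 0.6)]
top cam pos [0.42  0.006 1.268] fwd [ 0.05  0.03 -1.  ] 418.7212470815413
upright_a [([153.0, 215.0], 0.94), ([325.0, 186.0], 0.82), ([228.0, 202.0], 0.68), ([282.0, 85.0], 0.61)]
hook_a [([343.0, 163.0], 0.64), ([227.0, 174.0], 0.63), ([142.0, 282.0], 0.55), ([272.0, 191.0], 0.5), ([133.0, 194.0], 0.46)]
template [([229.0, 158.0], 0.54), ([282.0, 86.0], 0.36)]
pivot_a [([151.0, 214.0], 0.97), ([323.0, 185.0], 0.93), ([159.0, 293.0], 0.85), ([224.0, 201.0], 0.83)]
gl
[... 367 characters left out ...]
0], 0.31)]
{'time': 1.2, 'joints': array([-1.42318143e+00,  3.26226485e-01, -1.92625232e-01,  1.05200245e+00,
        1.65333237e-05,  1.43661784e+00]), 'joint_velocities': array([ 0.00145848, -0.00023111, -0.00020789, -0.00081084, -0.00044087,
       -0.00246177]), 'tau': array([ 3.31453875e-04, -4.43338037e+01,  2.62756330e+01,  1.15304952e-03,
       -3.98807822e-05, -1.04968501e-05]), 'eef_pos': array([ 0.1529705 , -0.52830084,  0.2482568 ]), 'eef_rot': array([-3.14153754e+00, -2.41224367e-05,  2.81793377e-01]), 'ft_force': array([-0.08875125,  0.20264231, -0.23186375]), 'wrist_torque': array([ 0.01133318, -0.01185893, -0.04147404]), 'grasp_force': 0.0, 'finger_gap': 0.08539255123110603}
```

Run:
```python
import cv2
t=cv2.imread("pics/top0.png"); cv2.imwrite("pics/t1.png",cv2.resize(t[50:330,100:400],(642,600),interpolation=cv2.INTER_CUBIC))
s=cv2.imread("pics/side0.png"); cv2.imwrite("pics/s1.png",cv2.resize(s[120:345,140:400],(693,600),interpolation=cv2.INTER_CUBIC))
```

```text
(no output)
```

View pics/t1.png

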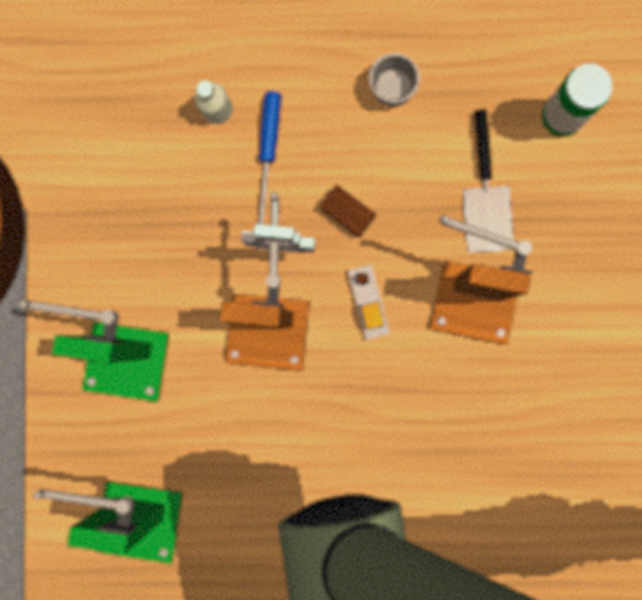

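View pics/s1.png

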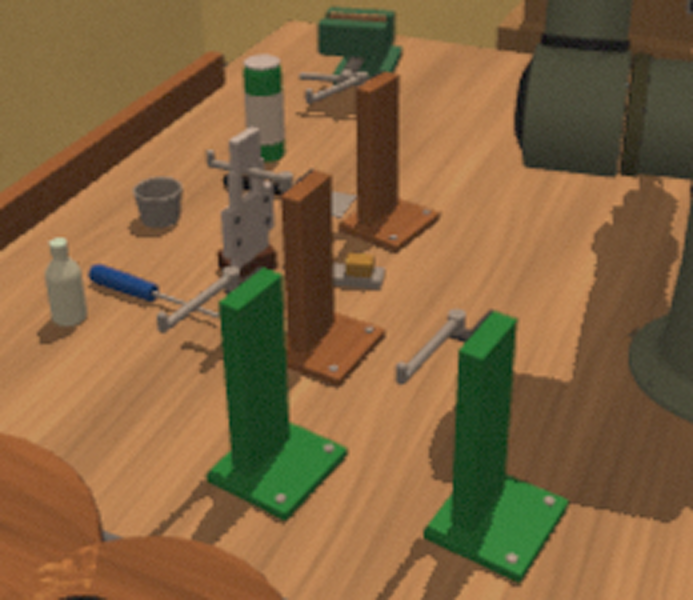

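Candidates (top view, full px): brown upright with template (218,195), brown upright with folded empty hook (334,179); green look-alikes at (157,219), (157,293) and a green clamp-like thing in the background. Brown ones fit (A bears the template, B's hook is folded). Confirming in one enlarged crop.

Run:
```python
import cv2,numpy as np
t=cv2.imread("pics/top0.png");s=cv2.imread("pics/side0.png")
f=lambda im,x,y:cv2.resize(im[y:y+75,x:x+100],(400,300),interpolation=cv2.INTER_CUBIC)
cv2.imwrite("pics/c2.png",np.vstack([np.hstack([f(t,185,150),f(t,290,140)]),np.hstack([f(s,205,165),f(s,245,140)])]))
```

```text
(no output)
```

View pics/c2.png

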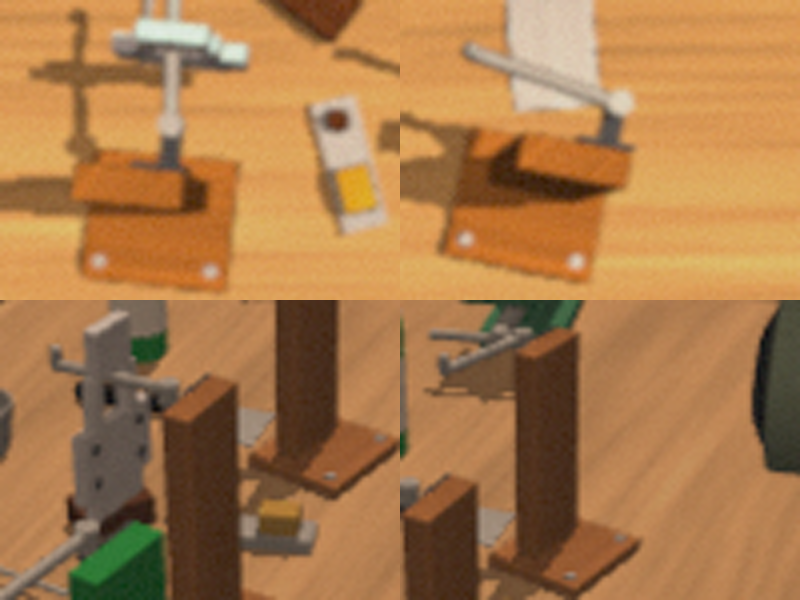

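```bash
cat > h.py <<'E'
import cv2, numpy as np
from rig import ctrl, imaging
from scipy.optimize import least_squares
def proj(c,P):
    m=imaging.camera_model(c); return cv2.projectPoints(np.array(P,float).reshape(-1,1,3),m["rvec"],m["tvec"],np.array(m["camera_matrix"]),None)[0].reshape(-1,2)
def atz(c,px,z):
    m=imaging.camera_model(c); R=cv2.Rodrigues(m["rvec"])[0]; C=-R.T@np.ravel(m["tvec"])
    d=R.T@np.linalg.inv(m["camera_matrix"])@[px[0],px[1],1]; return C+d*(z-C[2])/d[2]
def W(p,l): c,s=np.cos(p[2]),np.sin(p[2]); return [p[0]+c*l[0]-s*l[1],p[1]+s*l[0]+c*l[1],l[2]]
E
python3 - <<'E'
from h import *
A=lambda x,y:(185+x/4,150+y/4); B=lambda x,y:(290+(x-400)/4,140+y/4)
SA=lambda x,y:(205+x/4,165+(y-300)/4); SB=lambda x,y:(245+(x-400)/4,140+(y-300)/4)
f,t=.012,.215
a=[("top",A(82,278),(-.07,.055,f)),("top",A(222,290),(-.07,-.055,f)),("top",A(240,162),(.03,-.055,f)),("top",A(72,202),(-.012,.035,t)),("top",A(185,208),(-.012,-.035,t)),
("side",SA(163,417),(.012,.035,t)),("side",SA(192,425),(-.012,.035,t)),("side",SA(240,388),(-.012,-.035,t)),("side",SA(215,375),(.012,-.035,t))]
b=[("top",B(443,255),(-.07,.055,f)),("top",B(585,282),(-.07,-.055,f)),("top",B(472,128),(.03,.055,f)),("top",B(517,170),(-.012,.035,t)),("top",B(625,188),(-.012,-.035,t)),("top",B(632,150),(.012,-.035,t)),
("side",SB(516,345),(.012,.035,t)),("side",SB(535,355),(-.012,.035,t)),("side",SB(580,333),(-.012,-.035,t)),("side",SB(492,558),(.03,.055,f)),("side",SB(570,598),(-.07,.055,f)),("side",SB(640,545),(-.07,-.055,f))]
for n,L in(("a",a),("b",b)):
    r=lambda p:np.concatenate([proj(c,W(p,l))[0]-u for c,u,l in L])
    s=least_squares(r,[.45,0,0],loss="soft_l1"); print(n,s.x.round(4),"\n",r(s.x).reshape(-1,2).round(1).tolist())
    p=s.x; print("pivot",np.round(W(p,(.042,-.022,.2)),4))
print("A pivot px",atz("top",A(170,122),.205),"A tip", atz("top",(100+274/2.14,50+198/2.14),.215))
print("B pivot",atz("top",B(620,102),.205),"B tip",atz("top",B(470,50),.215))
print("tab top",atz("top",A(135,25),.245),atz("top",A(210,35),.245),"tab c",atz("top",A(173,37),.245))
for n,u,z in(("spray",(100+590/2.14,50+85/2.14),.16),("tin",(284,85),.05),("glue",(198,96),.1),("plane",(271,192),.03),("green1 piv",(100+108/2.14,50+318/2.14),.2)): print(n,atz("top",u,z).round(3))
E
```

```text
a [ 0.4487  0.1397 -0.1036] 
 [[-0.1, 0.9], [1.2, 1.4], [-0.1, 0.2], [0.1, 0.1], [-0.7, 1.2], [-0.8, -0.8], [-1.0, -0.8], [-0.4, -1.7], [-1.0, -0.3]]
pivot [0.4882 0.1134 0.2   ]
b [ 0.4879 -0.1535 -0.2166] 
 [[-0.1, 0.2], [0.7, 1.1], [-0.6, -0.7], [-0.3, -0.3], [0.2, 0.9], [0.4, 1.0], [-1.3, 1.8], [-0.5, 0.9], [-0.3, -0.1], [-2.1, -0.4], [0.8, -2.1], [-0.2, -1.4]]
pivot [ 0.5242 -0.184   0.2   ]
A pivot px [0.49115932 0.11454227 0.205     ] A tip [0.5870637  0.11161894 0.215     ]
B pivot [ 0.52598605 -0.18420894  0.205     ] B tip [ 0.55900202 -0.0890657   0.215     ]
tab top [0.5485718 0.131735  0.245    ] [0.54180511 0.08549066 0.245     ] tab c [0.54085446 0.10830939 0.245     ]
spray [ 0.732 -0.277  0.16 ]
tin [ 0.781 -0.038  0.05 ]
glue [0.739 0.208 0.1  ]
plane [0.467 0.004 0.03 ]
green1 piv [0.447 0.314 0.2  ]
```

Top-left/right tiles: upright A (brown, template hung on its hook, pivot full px ≈(227,180)) and upright B (brown, empty hook folded, pivot ≈(345,165), tip ≈(307,152)) – these fit; the green ones don't. Pivots measured both ways agree to 3 mm. Moving.

jog_arm(plan=[[[0, 0, -0.06], -1], [[0, 0, -0.06], -1], [[0, 0, -0.06], -1], [[0, 0, -0.06], -1], [[0, 0, -0.06], -1], [[0, 0, -0.06], -1], [[0, 0, -0.06], -1], [[0, 0, -0.06], -1], [[0, 0, -0.06], -1], [[0, 0, -0.06], -1], [[0, 0, -0.06], -1], [[0, 0, -0.06], -1], [[0, 0, -0.06], -1], [[0, 0, -0.06], -1], [[0, 0, -0.06], -1], [[0, 0, -0.06], -1], [[0, 0, -0.06], -1], [[0, 0, -0.06], -1], [[0, 0, -0.06], -1], [[0, 0, -0.06], -1]], gripper=1)

```text
time: 3.2
eef_pos: [0.153, -0.5283, 0.2783]
eef_rot: [-3.142, -0.0, 2.381]
ft_force: [-0.0, -0.0, -0.2]
finger_gap: -0.0004
grasp_force: 0.0
```

jog_arm(plan=[[[0, 0, 0], -1], [[0, 0, 0], -1], [[0, 0, 0], -1], [[0, 0, 0], -1], [[-0.37, 0.95, 0], 0], [[-0.37, 0.95, 0], 0], [[-0.37, 0.95, 0], 0], [[-0.37, 0.95, 0], 0], [[-0.37, 0.95, 0], 0], [[-0.37, 0.95, 0], 0], [[-0.37, 0.95, 0], 0], [[-0.37, 0.95, 0], 0], [[-0.37, 0.95, 0], 0], [[-0.37, 0.95, 0], 0], [[-0.37, 0.95, 0], 0], [[-0.37, 0.95, 0], 0], [[-0.37, 0.95, 0], 0], [[-0.37, 0.95, 0], 0], [[-0.37, 0.95, 0], 0], [[-0.37, 0.95, 0], 0]])

```text
time: 5.2
eef_pos: [0.4219, -0.2203, 0.2784]
eef_rot: [-3.141, 0.0, 2.795]
ft_force: [0.3, -0.7, 0.1]
finger_gap: -0.0002
grasp_force: 0.0
```

jog_arm(plan=[[[-0.37, 0.98, 0], 0], [[-0.37, 0.98, 0], 0], [[-0.37, 0.98, 0], 0], [[-0.37, 0.98, 0], 0], [[-0.37, 0.98, 0], 0], [[-0.37, 0.96, 0], 0], [[0, 0, 0], 0], [[0, 0, 0.4], 0], [[0, 0, 0.4], 0], [[0, 0, 0.4], 0], [[0, 0, 0.4], 0], [[0, 0, 0.4], 0], [[0, 0, 0.4], 0], [[0, 0, 0.4], 0], [[0, 0, 0.4], 0], [[0, 0, 0], 0]])

```text
time: 6.8
eef_pos: [0.5222, -0.1019, 0.1966]
eef_rot: [-3.142, -0.003, 2.795]
ft_force: [0.3, 0.7, 0.3]
finger_gap: -0.0
grasp_force: 0.0
```

Run:
```python
from h import *
t=imaging.camera("top");s=imaging.camera("side")
f=lambda im,x,y:cv2.resize(im[y:y+100,x:x+100],(400,400),interpolation=cv2.INTER_CUBIC)
cv2.imwrite("pics/p1.png",np.hstack([f(t,270,110),f(s,200,110)]))
```

```text
(no output)
```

View pics/p1.png

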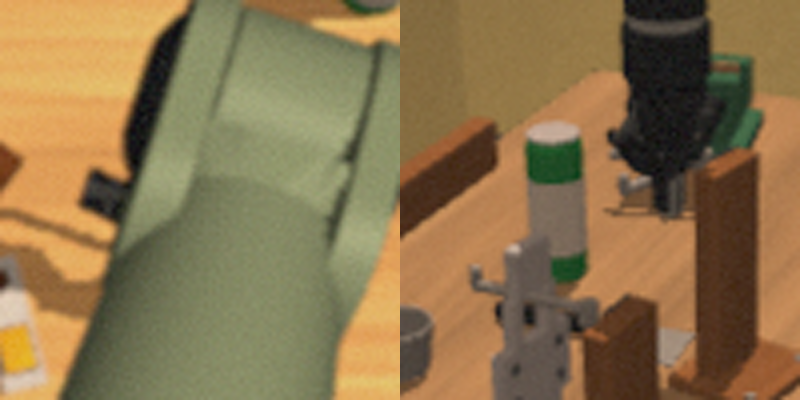

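The side picture shows the shut fingers between B's post and its bar, (tile px 670,195), with no force. Closing on the bar.

jog_arm(plan=[[[-0.12, 0, 0], 0], [[-0.12, 0, 0], 0], [[-0.12, 0, 0], 0], [[-0.12, 0, 0], 0], [[-0.12, 0, 0], 0], [[-0.1, 0, 0], 0], [[0, 0, 0], 0]])

```text
time: 7.6
eef_pos: [0.5392, -0.1079, 0.198]
eef_rot: [3.141, -0.002, 2.795]
ft_force: [-3.0, 0.9, 0.8]
finger_gap: 0.0001
grasp_force: 1.5
```

jog_arm(plan=[[[-0.17, 0.03, 0], 0.5], [[-0.17, 0.03, 0], 0.5], [[-0.17, 0.03, 0], 0.5], [[-0.17, 0.03, 0], 0.5]])

```text
time: 8.0
eef_pos: [0.5554, -0.1124, 0.198]
eef_rot: [-3.14, -0.002, 2.583]
ft_force: [-4.6, 0.5, 1.4]
finger_gap: 0.0001
grasp_force: 1.9
```

jog_arm(plan=[[[-0.165, 0.025, 0], 0.5], [[-0.165, 0.025, 0], 0.5], [[-0.165, 0.025, 0], 0.5], [[-0.165, 0.025, 0], 0.5], [[-0.165, 0.025, 0], 0.5], [[-0.165, 0.025, 0], 0.5], [[-0.165, 0.025, 0], 0.5], [[-0.165, 0.025, 0], 0.5], [[-0.165, 0.025, 0], 0.5], [[-0.165, 0.025, 0], 0.5], [[-0.165, 0.025, 0], 0.5], [[-0.165, 0.025, 0], 0.5], [[-0.165, 0.025, 0], 0.5], [[-0.165, 0.025, 0], 0.5], [[-0.165, 0.025, 0], 0.5], [[-0.165, 0.025, 0], 0.5]])

```text
time: 9.6
eef_pos: [0.6009, -0.158, 0.1978]
eef_rot: [-3.14, -0.002, 1.746]
ft_force: [-2.8, 4.1, 0.0]
finger_gap: -0.0
grasp_force: 1.8
```

jog_arm(plan=[[[-0.165, 0.025, 0], 0.5], [[-0.165, 0.025, 0], 0.5], [[-0.165, 0.025, 0], 0.5], [[-0.08, 0.01, 0], 0.25]])

```text
time: 10.0
eef_pos: [0.6049, -0.1722, 0.1979]
eef_rot: [-3.141, -0.002, 1.564]
ft_force: [-1.7, 3.9, 0.2]
finger_gap: -0.0002
grasp_force: 1.7
```

jog_arm(plan=[[[-0.05, 0.007, 0], 0.15], [[-0.05, 0.007, 0], 0.15], [[-0.05, 0.007, 0], 0.15]])

```text
time: 10.3
eef_pos: [0.6056, -0.1764, 0.1981]
eef_rot: [-3.141, -0.001, 1.517]
ft_force: [-2.7, 4.2, 0.1]
finger_gap: -0.0002
grasp_force: 1.7
```

jog_arm(plan=[[[-0.04, 0.005, 0], 0.13], [[-0.04, 0.005, 0], 0.13]])

```text
time: 10.5
eef_pos: [0.6058, -0.1786, 0.1982]
eef_rot: [-3.141, -0.0, 1.489]
ft_force: [-2.4, 2.6, -0.3]
finger_gap: -0.0001
grasp_force: 1.6
```

jog_arm(plan=[[[-0.04, 0.005, 0], 0.13], [[-0.04, 0.005, 0], 0.13]])

```text
time: 10.7
eef_pos: [0.6059, -0.1807, 0.1982]
eef_rot: [-3.142, -0.0, 1.462]
ft_force: [-1.5, 3.2, -0.7]
finger_gap: -0.0001
grasp_force: 1.6
```

jog_arm(plan=[[[-0.04, 0.005, 0], 0.13], [[-0.04, 0.005, 0], 0.13]])

```text
time: 10.9
eef_pos: [0.606, -0.1828, 0.1983]
eef_rot: [3.142, -0.0, 1.435]
ft_force: [-1.6, 4.0, 0.3]
finger_gap: 0.0002
grasp_force: 1.6
```

jog_arm(plan=[[[-0.04, 0.005, 0], 0.13], [[-0.03, 0.005, 0], 0.1]])

```text
time: 11.1
eef_pos: [0.606, -0.1846, 0.1983]
eef_rot: [3.141, -0.0, 1.411]
ft_force: [-1.8, 3.7, -0.7]
finger_gap: -0.0001
grasp_force: 1.6
```

jog_arm(plan=[[[-0.03, 0.005, 0], 0.1], [[-0.03, 0.005, 0], 0.1]])

```text
time: 11.3
eef_pos: [0.606, -0.186, 0.1983]
eef_rot: [3.141, -0.0, 1.39]
ft_force: [-0.1, 4.0, -0.6]
finger_gap: -0.0002
grasp_force: 1.6
```

jog_arm(plan=[[[-0.03, 0.005, 0], 0.1], [[-0.03, 0.005, 0], 0.1]])

```text
time: 11.5
eef_pos: [0.606, -0.1875, 0.1983]
eef_rot: [3.141, -0.0, 1.369]
ft_force: [-0.8, 4.3, -0.1]
finger_gap: 0.0002
grasp_force: 1.6
```

jog_arm(plan=[[[-0.03, 0.005, 0], 0.1], [[-0.03, 0.005, 0], 0.1]])

```text
time: 11.7
eef_pos: [0.6059, -0.1887, 0.1983]
eef_rot: [3.142, -0.001, 1.348]
ft_force: [-0.6, 5.2, -0.6]
finger_gap: 0.0001
grasp_force: 2.7
```

jog_arm(plan=[[[-0.03, 0.005, 0], 0.1], [[-0.03, 0.005, 0], 0.1]])

```text
time: 11.9
eef_pos: [0.606, -0.1892, 0.1982]
eef_rot: [3.142, -0.003, 1.328]
ft_force: [-0.5, 8.7, 0.1]
finger_gap: 0.0003
grasp_force: 4.0
```

jog_arm(plan=[[[-0.03, 0.005, 0], 0.1], [[-0.03, 0.005, 0], 0.1]])

```text
time: 12.1
eef_pos: [0.6062, -0.1898, 0.1982]
eef_rot: [3.142, -0.005, 1.308]
ft_force: [0.5, 10.5, -0.1]
finger_gap: 0.0
grasp_force: 5.2
```

jog_arm(plan=[[[-0.015, 0, 0], 0], [[0, 0, 0], 0], [[0, 0, 0], 0], [[0, 0, 0], 0], [[0, 0, 0], 0]])

```text
time: 12.6
eef_pos: [0.6061, -0.1898, 0.1982]
eef_rot: [3.141, -0.005, 1.308]
ft_force: [0.3, 10.4, 0.8]
finger_gap: 0.0001
grasp_force: 5.1
```

jog_arm(plan=[[[0.2, 0, 0], 0], [[0.5, 0, 0], 0], [[0.5, 0, 0], 0], [[0.4, 0, 0], 0], [[0, 0, -0.8], -0.3], [[0, 0, -0.8], -0.3], [[0, 0, -0.8], -0.3], [[0, 0, -0.8], -0.3], [[0, 0, -0.8], -0.25], [[0, 0, 0], 0]])

```text
time: 13.6
eef_pos: [0.6176, -0.1539, 0.3015]
eef_rot: [3.136, 0.002, 1.459]
ft_force: [0.9, 0.1, 0.4]
finger_gap: -0.0001
grasp_force: 0.0
```

Run:
```python
from h import *
t=imaging.camera("top");s=imaging.camera("side")
cv2.imwrite("pics/topb.png",t)
f=lambda im,x,y:cv2.resize(im[y:y+100,x:x+80],(400,500),interpolation=cv2.INTER_CUBIC)
cv2.imwrite("pics/p2.png",np.hstack([f(t,190,110),f(s,200,130)]))
print(ctrl.get_obs()["eef_pos"],ctrl.get_obs()["eef_rot"])
# predicted px of template features for candidate poses
def T(r,th,piv=(.490,.114),hook=-.03):
    o=np.array([piv[0]+r*np.cos(hook),piv[1]+r*np.sin(hook),.205]);return lambda l:[o[0]+l[0]*np.cos(th)-l[1]*np.sin(th),o[1]+l[0]*np.sin(th)+l[1]*np.cos(th),o[2]+l[2]]
for r in(.045,.055,.065):
    g=T(r,-.104); P=[g(l) for l in((-.006,.022,.04),(-.006,-.022,.04),(.006,.022,.04),(.006,-.022,.04),(-.006,.045,-.04),(-.006,-.045,-.04))]
    print(r,"top",((proj("top",P)-[190,110])*5).round().tolist(),"side",((proj("side",P)-[200,130])*5+[400,0]).round().tolist())
```

```text
[ 0.61625624 -0.15355803  0.2981309 ] [3.14081336e+00 4.85028188e-04 1.45864113e+00]
0.045 top [[137.0, 266.0], [226.0, 274.0], [139.0, 242.0], [228.0, 250.0], [113.0, 278.0], [282.0, 294.0]] side [[552.0, 223.0], [593.0, 195.0], [535.0, 218.0], [577.0, 190.0], [537.0, 356.0], [619.0, 294.0]]
0.055 top [[138.0, 246.0], [226.0, 254.0], [140.0, 222.0], [229.0, 230.0], [114.0, 260.0], [282.0, 275.0]] side [[537.0, 220.0], [579.0, 192.0], [521.0, 215.0], [563.0, 188.0], [523.0, 353.0], [605.0, 291.0]]
0.065 top [[138.0, 226.0], [227.0, 234.0], [140.0, 202.0], [229.0, 210.0], [114.0, 241.0], [282.0, 256.0]] side [[523.0, 217.0], [565.0, 189.0], [507.0, 212.0], [549.0, 185.0], [509.0, 349.0], [592.0, 288.0]]
```

View pics/p2.png

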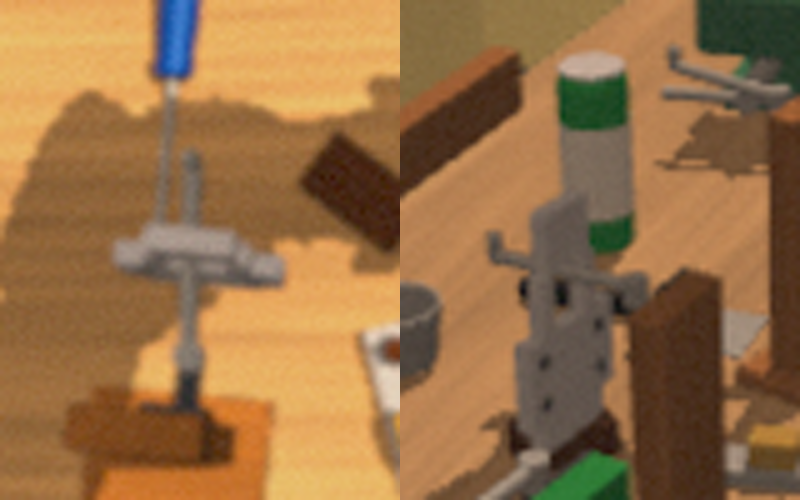

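Picture: template tab top at tile (143–240, 225–258) → about 53 mm out, tilted slightly (tab to −y); hook B in the side tile now points out. Going to the tab.

jog_arm(plan=[[[0.92, -0.37, 0], 0], [[0.92, -0.37, 0], 0], [[0.92, -0.37, 0], 0], [[0.92, -0.37, 0], 0], [[0.92, -0.37, 0], 0], [[0.92, -0.37, 0], 0], [[0.92, -0.37, 0], 0], [[0.92, -0.37, 0], 0], [[0.92, -0.37, 0], 0], [[0.92, -0.37, 0], 0], [[0.92, -0.39, 0], 0], [[0, 0, 0], 0], [[0, 0, 0], 0]], gripper=0.3)

```text
time: 15.0
eef_pos: [0.542, 0.1093, 0.2971]
eef_rot: [-3.14, 0.001, 1.46]
ft_force: [-0.4, -0.2, 0.0]
finger_gap: 0.03
grasp_force: 0.0
```

jog_arm(plan=[[[0, 0, 0.4], 0], [[0, 0, 0.4], 0], [[0, 0, 0.4], 0], [[0, 0, 0.4], 0], [[0, 0, 0.4], 0], [[0, 0, 0.4], 0], [[0, 0, 0.24], 0], [[0, 0, 0], 0]])

```text
time: 15.8
eef_pos: [0.542, 0.109, 0.2312]
eef_rot: [-3.14, 0.0, 1.459]
ft_force: [0.1, -0.6, 0.3]
finger_gap: 0.0297
grasp_force: 0.0
```

jog_arm(plan=[[[0, 0, 0], 0], [[0, 0, 0], 0], [[0, 0, 0], 0], [[0, 0, 0], 0], [[0, 0, 0], 0], [[0, 0, 0], 0]], gripper=1, force=50)

```text
time: 16.4
eef_pos: [0.5431, 0.109, 0.2327]
eef_rot: [3.14, -0.0, 1.459]
ft_force: [1.2, -0.9, 1.6]
finger_gap: 0.0114
grasp_force: 52.4
```

jog_arm(plan=[[[0, 0, -0.1], 0], [[0, 0, -0.2], 0], [[0, 0, -0.2], 0], [[0, 0, -0.2], 0], [[0, 0, -0.1], 0], [[0, 0, 0], 0], [[0, 0, 0], 0]])

```text
time: 17.1
eef_pos: [0.5426, 0.109, 0.2523]
eef_rot: [-3.142, -0.0, 1.459]
ft_force: [0.8, 0.7, -3.9]
finger_gap: 0.011
grasp_force: 51.9
```

Run:
```python
from h import *
t=imaging.camera("top");s=imaging.camera("side")
f=lambda im,x,y:cv2.resize(im[y:y+100,x:x+80],(400,500),interpolation=cv2.INTER_CUBIC)
cv2.imwrite("pics/p3.png",np.hstack([f(t,290,110),f(s,200,130)]))
o=ctrl.get_obs();print(o["eef_pos"],o["ft_force"],o["wrist_torque"])
```

```text
[0.54241663 0.10901296 0.25203675] [ 0.2394895  -0.29500734 -3.80304465] [ 0.01989487 -0.01901307 -0.05379603]
```

View pics/p3.png

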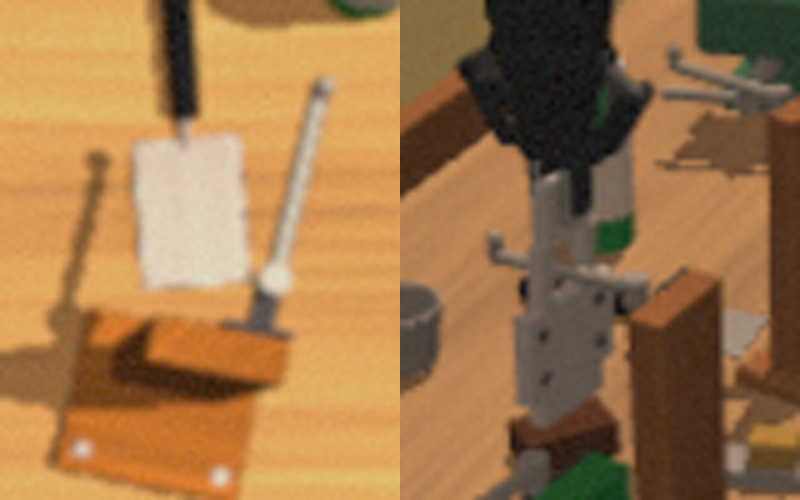

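Run:
```python
from h import *
for n,p,q,o in(("B",(275,275),(324,84),(290,110)),("A",(188,352),(192,157),(190,110))):
    P=atz("top",np.array(p)/5+o,.207)[:2];Q=atz("top",np.array(q)/5+o,.214)[:2];d=Q-P
    print(n,P,Q,np.hypot(*d),np.arctan2(d[1],d[0]))
```

```text
B [ 0.52705508 -0.18387541] [ 0.62273104 -0.20899565] 0.09891873360290636 -0.25676013905494877
A [0.491277   0.11408085] [0.59008262 0.11077967] 0.09886075228648682 -0.03339844462944085
```

Template hangs free in the grip (3.8 N); hook B measured at −0.257 rad, A at −0.033 rad, both with the right bar length. Sliding off A.

jog_arm(plan=[[[0.03, 0.4, 0], 0], [[0.03, 0.4, 0], 0], [[0.03, 0.4, 0], 0], [[0.03, 0.4, 0], 0], [[0.03, 0.4, 0], 0], [[0.03, 0.4, 0], 0], [[0.03, 0.4, 0], 0], [[0.03, 0.4, 0], 0], [[0, 0, 0], 0]])

```text
time: 18.1
eef_pos: [0.6242, 0.1059, 0.252]
eef_rot: [3.141, -0.0, 1.459]
ft_force: [-0.2, 1.3, -3.6]
finger_gap: 0.0112
grasp_force: 51.9
```

jog_arm(plan=[[[0, 0, 0], 0.44], [[0, 0, 0], 0.44], [[0, 0, 0], 0.44], [[-0.3, 0.45, 0], 0], [[-0.6, 0.5, 0], 0], [[-0.75, 0.6, 0], 0], [[-0.8, 0.6, 0], 0], [[-0.8, 0.6, 0], 0], [[-0.8, 0.6, 0], 0], [[-0.8, 0.6, 0], 0], [[-0.8, 0.6, 0], 0], [[-0.8, 0, 0], 0], [[-0.8, 0, 0], 0], [[-0.8, 0, 0], 0], [[-0.8, 0, 0], 0], [[-0.8, 0, 0], 0], [[-0.8, 0, 0], 0], [[-0.8, 0, 0], 0]])

```text
time: 19.9
eef_pos: [0.6629, -0.1961, 0.2525]
eef_rot: [3.141, 0.0, 1.321]
ft_force: [0.3, 0.2, -2.6]
finger_gap: 0.0113
grasp_force: 51.9
```

jog_arm(plan=[[[-0.5, 0, 0], 0], [[-0.5, 0, 0], 0], [[0, 0, 0], 0], [[0, 0, 0], 0]])

```text
time: 20.3
eef_pos: [0.6572, -0.2186, 0.2522]
eef_rot: [-3.141, -0.001, 1.321]
ft_force: [-0.1, 0.4, -2.9]
finger_gap: 0.0113
grasp_force: 51.9
```

jog_arm(plan=[[[0, -0.25, 0], 0], [[0, -0.25, 0], 0], [[0, -0.25, 0], 0], [[0, -0.25, 0], 0], [[0, -0.25, 0], 0], [[0, -0.25, 0], 0], [[0, 0, 0], 0]])

```text
time: 21.0
eef_pos: [0.62, -0.2093, 0.2525]
eef_rot: [-3.141, -0.0, 1.32]
ft_force: [-0.0, -0.7, -3.3]
finger_gap: 0.011
grasp_force: 51.8
```

Run:
```python
from h import *
s=imaging.camera("side")
cv2.imwrite("pics/p4.png",cv2.resize(s[110:200,210:310],(780,600)[:2],interpolation=cv2.INTER_CUBIC))
```

```text
(no output)
```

View pics/p4.png

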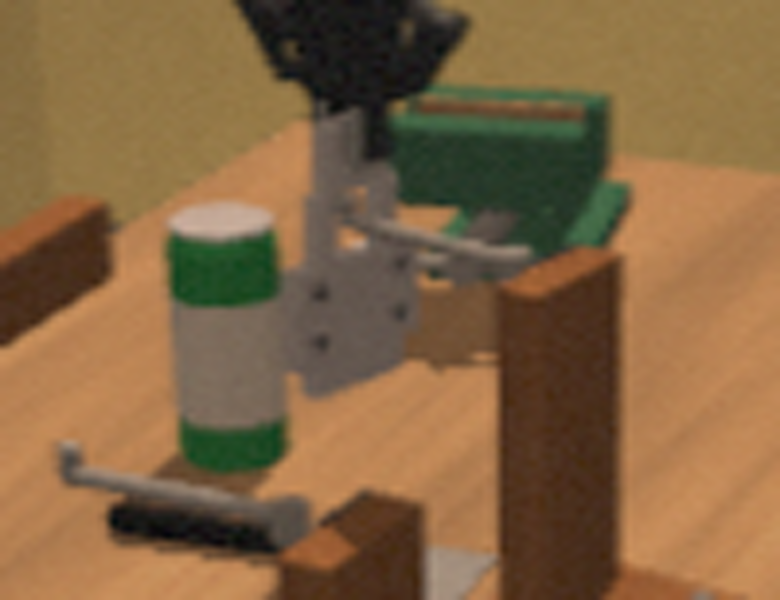

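The picture shows B's bar entering the template's hole at (350,220), hole clear round it. Sliding on.

jog_arm(plan=[[[0, -0.25, 0], 0], [[0, -0.25, 0], 0], [[0, -0.25, 0], 0], [[0, -0.25, 0], 0], [[0, -0.25, 0], 0], [[0, -0.25, 0], 0], [[0, -0.2, 0], 0], [[0, 0, 0], 0]])

```text
time: 21.85
eef_pos: [0.579, -0.1988, 0.2525]
eef_rot: [-3.141, -0.0, 1.321]
ft_force: [0.5, -0.5, -3.4]
finger_gap: 0.0114
grasp_force: 51.8
```

jog_arm(plan=[[[0, 0, 0.1], 0], [[0, 0, 0.1], 0], [[0, 0, 0.1], 0], [[0, 0, 0.1], 0], [[0, 0, 0], 0], [[0, 0, 0], 0]])

```text
time: 22.45
eef_pos: [0.5796, -0.199, 0.2421]
eef_rot: [-3.141, -0.0, 1.321]
ft_force: [-0.3, 1.9, -2.8]
finger_gap: 0.0111
grasp_force: 51.8
```

jog_arm(plan=[[[0, 0, 0.08], 0], [[0, 0, 0.06], 0], [[0, 0, 0], 0]])

```text
time: 22.75
eef_pos: [0.5795, -0.1989, 0.2385]
eef_rot: [-3.141, -0.0, 1.321]
ft_force: [0.0, 1.0, -2.7]
finger_gap: 0.0111
grasp_force: 51.8
```

jog_arm(plan=[[[0, 0, 0.06], 0], [[0, 0, 0.04], 0], [[0, 0, 0], 0]])

```text
time: 23.05
eef_pos: [0.5795, -0.199, 0.2361]
eef_rot: [-3.141, -0.0, 1.321]
ft_force: [0.0, -0.8, -3.6]
finger_gap: 0.0113
grasp_force: 51.9
```

jog_arm(plan=[[[0, 0, 0.05], 0], [[0, 0, 0.05], 0], [[0, 0, 0], 0]])

```text
time: 23.35
eef_pos: [0.5798, -0.1991, 0.2341]
eef_rot: [3.141, 0.0, 1.321]
ft_force: [-0.5, 0.9, -0.4]
finger_gap: 0.0112
grasp_force: 52.4
```

jog_arm(plan=[[[0, 0, 0.04], 0], [[0, 0, 0], 0], [[0, 0, 0], 0]])

```text
time: 23.65
eef_pos: [0.5799, -0.1991, 0.2334]
eef_rot: [3.141, 0.0, 1.321]
ft_force: [-1.0, 1.0, 3.8]
finger_gap: 0.011
grasp_force: 52.8
```

jog_arm(plan=[[[0, 0, 0], 0], [[0, 0, 0], 0], [[0, 0, 0], 0], [[0, 0, 0], 0], [[0, 0, 0], 0]], gripper=0.3)

```text
time: 24.15
eef_pos: [0.5796, -0.199, 0.2326]
eef_rot: [-3.141, -0.0, 1.321]
ft_force: [0.2, 0.2, 0.8]
finger_gap: 0.0302
grasp_force: 0.0
```

jog_arm(plan=[[[0, 0, -0.1], 0], [[0, 0, -0.2], 0], [[0, 0, -0.3], 0], [[0, 0, -0.4], 0], [[0, 0, -0.6], 0], [[0, 0, -0.6], 0], [[0, 0, -0.6], 0], [[0, 0, 0], 0]])

```text
time: 24.95
eef_pos: [0.5809, -0.1996, 0.306]
eef_rot: [3.137, 0.001, 1.321]
ft_force: [0.2, -0.2, 0.9]
finger_gap: 0.0299
grasp_force: 0.0
```

Run:
```python
from h import *
s=imaging.camera("side")
cv2.imwrite("pics/p5.png",cv2.resize(s[110:210,200:310],(660,600),interpolation=cv2.INTER_CUBIC))
o=ctrl.get_obs();print(o["eef_pos"],o["eef_rot"],o["joints"])
```

```text
[ 0.58041007 -0.19932587  0.30441667] [3.13850114e+00 5.92346368e-04 1.32069094e+00] [-4.51041396e-01  4.18225012e-01  8.69988796e-02  1.23642266e+00
  3.65977204e-05  1.36985946e+00]
```

View pics/p5.png

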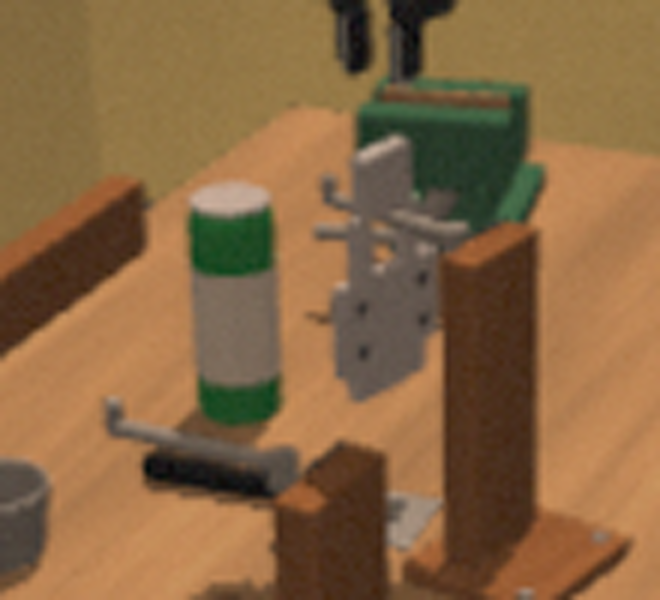

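Template hangs on B's hook (tab at (385,170), bar through the hole). Now to A's emptied hook.

jog_arm(plan=[[[0, 0, 0], -0.69], [[0, 0, 0], -0.69], [[0, 0, 0], -0.69], [[0.5, -0.04, 0], 0], [[0.86, -0.07, 0], 0], [[0.86, -0.07, 0], 0], [[0.86, -0.07, 0], 0], [[0.86, -0.07, 0], 0], [[0.86, -0.07, 0], 0], [[0.86, -0.07, 0], 0], [[0.86, -0.07, 0], 0], [[0.86, -0.07, 0], 0], [[0.86, -0.07, 0], 0], [[0.86, -0.07, 0], 0], [[0.86, -0.07, 0], 0], [[0.86, -0.07, 0], 0], [[0.4, -0.07, 0], 0], [[0, 0, 0], 0]], gripper=1)

```text
time: 26.8
eef_pos: [0.5646, 0.0836, 0.3025]
eef_rot: [-3.141, -0.0, 1.539]
ft_force: [-0.3, -1.2, -0.1]
finger_gap: -0.0001
grasp_force: 0.0
```

jog_arm(plan=[[[0, 0, 0.5], 0], [[0, 0, 0.5], 0], [[0, 0, 0.5], 0], [[0, 0, 0.5], 0], [[0, 0, 0.5], 0], [[0, 0, 0.5], 0], [[0, 0, 0.5], 0], [[0, 0, 0.5], 0], [[0, 0, 0.28], 0], [[0, 0, 0], 0]])

```text
time: 27.8
eef_pos: [0.5646, 0.0821, 0.1945]
eef_rot: [-3.139, 0.0, 1.537]
ft_force: [0.4, -0.1, 0.5]
finger_gap: -0.0
grasp_force: 0.0
```

jog_arm(plan=[[[0.12, 0, 0], 0], [[0.12, 0, 0], 0], [[0.12, 0, 0], 0], [[0.12, 0, 0], 0], [[0.08, 0, 0], 0], [[0, 0, 0], 0]])

```text
time: 28.4
eef_pos: [0.5658, 0.0965, 0.1959]
eef_rot: [3.141, -0.0, 1.538]
ft_force: [0.5, 0.3, 0.5]
finger_gap: 0.0002
grasp_force: 0.0
```

jog_arm(plan=[[[0.16, 0.03, 0], -0.5], [[0.16, 0.03, 0], -0.5], [[0.16, 0.03, 0], -0.5], [[0.16, 0.03, 0], -0.5], [[0.16, 0.03, 0], -0.5], [[0.16, 0.03, 0], -0.5]])

```text
time: 29.0
eef_pos: [0.5681, 0.1192, 0.1958]
eef_rot: [-3.141, 0.003, 1.853]
ft_force: [-0.1, -4.6, 0.6]
finger_gap: -0.0004
grasp_force: 1.7
```

jog_arm(plan=[[[0.16, 0.03, 0], -0.5], [[0.16, 0.03, 0], -0.5], [[0.16, 0.03, 0], -0.5], [[0.16, 0.03, 0], -0.5], [[0.16, 0.03, 0], -0.5], [[0.16, 0.03, 0], -0.5], [[0.16, 0.03, 0], -0.5], [[0.16, 0.03, 0], -0.5], [[0.16, 0.03, 0], -0.5], [[0.16, 0.03, 0], -0.5], [[0.16, 0.03, 0], -0.5], [[0.16, 0.03, 0], -0.5], [[0.16, 0.03, 0], -0.5], [[0.16, 0.03, 0], -0.5], [[0.16, 0.03, 0], -0.5], [[0.16, 0.03, 0], -0.5], [[0.16, 0.03, 0], -0.5], [[0.16, 0.03, 0], -0.5], [[0.16, 0.03, 0], -0.5]])

```text
time: 30.9
eef_pos: [0.5292, 0.1823, 0.1961]
eef_rot: [-3.141, 0.003, 2.848]
ft_force: [2.9, -2.7, -0.7]
finger_gap: 0.0002
grasp_force: 1.7
```

jog_arm(plan=[[[0.08, 0.015, 0], -0.25], [[0.08, 0.015, 0], -0.25], [[0.05, 0.008, 0], -0.15], [[0.05, 0.008, 0], -0.15]])

```text
time: 31.3
eef_pos: [0.5224, 0.1856, 0.1959]
eef_rot: [-3.142, 0.001, 2.931]
ft_force: [3.7, -1.8, 0.0]
finger_gap: 0.0002
grasp_force: 1.7
```

jog_arm(plan=[[[0.04, 0.007, 0], -0.13], [[0.04, 0.007, 0], -0.13], [[0.04, 0.007, 0], -0.13]])

```text
time: 31.6
eef_pos: [0.5193, 0.1869, 0.1959]
eef_rot: [3.141, 0.0, 2.972]
ft_force: [2.6, -1.9, 0.3]
finger_gap: 0.0001
grasp_force: 1.6
```

jog_arm(plan=[[[0.04, 0.007, 0], -0.13], [[0.04, 0.007, 0], -0.13]])

```text
time: 31.8
eef_pos: [0.5174, 0.1876, 0.1958]
eef_rot: [3.141, 0.0, 2.999]
ft_force: [2.8, -1.7, 1.1]
finger_gap: -0.0004
grasp_force: 1.6
```

jog_arm(plan=[[[0.04, 0.007, 0], -0.13], [[0.04, 0.007, 0], -0.13]])

```text
time: 32.0
eef_pos: [0.5154, 0.1883, 0.1958]
eef_rot: [3.141, 0.0, 3.027]
ft_force: [3.0, -0.6, 0.2]
finger_gap: -0.0003
grasp_force: 1.6
```

jog_arm(plan=[[[0.04, 0.007, 0], -0.13], [[0.04, 0.007, 0], -0.13]])

```text
time: 32.2
eef_pos: [0.5134, 0.1889, 0.1958]
eef_rot: [3.141, 0.0, 3.054]
ft_force: [3.2, -0.9, -0.9]
finger_gap: -0.0004
grasp_force: 1.7
```

jog_arm(plan=[[[0.03, 0.005, 0], -0.1], [[0.03, 0.005, 0], -0.1]])

```text
time: 32.4
eef_pos: [0.512, 0.1893, 0.1958]
eef_rot: [3.141, 0.0, 3.075]
ft_force: [3.3, 0.6, -0.4]
finger_gap: -0.0001
grasp_force: 1.7
```

jog_arm(plan=[[[0.03, 0.005, 0], -0.1], [[0.03, 0.005, 0], -0.1]])

```text
time: 32.6
eef_pos: [0.5105, 0.1897, 0.1958]
eef_rot: [3.141, 0.0, 3.096]
ft_force: [4.3, 1.3, 0.0]
finger_gap: 0.0
grasp_force: 1.7
```

jog_arm(plan=[[[0.03, 0.005, 0], -0.1], [[0.03, 0.005, 0], -0.1]])

```text
time: 32.8
eef_pos: [0.509, 0.19, 0.1958]
eef_rot: [3.141, 0.0, 3.117]
ft_force: [3.6, 2.0, -0.3]
finger_gap: 0.0002
grasp_force: 1.7
```

jog_arm(plan=[[[0.03, 0.005, 0], -0.1], [[0.03, 0.005, 0], -0.1]])

```text
time: 33.0
eef_pos: [0.5079, 0.1903, 0.196]
eef_rot: [3.141, 0.001, 3.137]
ft_force: [5.1, 1.7, -0.9]
finger_gap: 0.0002
grasp_force: 2.6
```

jog_arm(plan=[[[0.03, 0.005, 0], -0.05], [[0.03, 0.005, 0], -0.05]])

```text
time: 33.2
eef_pos: [0.5074, 0.1905, 0.1962]
eef_rot: [3.141, 0.003, -3.136]
ft_force: [8.3, 2.4, -0.8]
finger_gap: 0.0003
grasp_force: 3.8
```

jog_arm(plan=[[[0.03, 0, 0], 0], [[0.02, 0, 0], 0]])

```text
time: 33.4
eef_pos: [0.5071, 0.1905, 0.1965]
eef_rot: [3.141, 0.005, -3.136]
ft_force: [10.0, 2.4, -2.1]
finger_gap: 0.0001
grasp_force: 4.7
```

Stop reached, about 10 N. Hold, then retreat and rise.

jog_arm(plan=[[[0.015, 0, 0], 0], [[0, 0, 0], 0], [[0, 0, 0], 0], [[0, 0, 0], 0], [[0, 0, 0], 0]])

```text
time: 33.9
eef_pos: [0.5071, 0.1905, 0.1965]
eef_rot: [3.141, 0.005, -3.136]
ft_force: [8.9, 2.1, -1.9]
finger_gap: 0.0001
grasp_force: 4.8
```

jog_arm(plan=[[[-0.2, 0, 0], 0], [[-0.5, 0, 0], 0], [[-0.5, 0, 0], 0], [[-0.4, 0, 0], 0], [[0, 0, -0.8], 0], [[0, 0, -0.8], 0], [[0, 0, -0.8], 0], [[0, 0, -0.8], 0], [[0, 0, -0.8], 0], [[-0.6, 0.6, 0], 0], [[-0.6, 0.6, 0], 0], [[-0.6, 0.6, 0], 0], [[-0.6, 0.6, 0], 0], [[-0.6, 0.6, 0], 0], [[-0.6, 0.6, 0], 0], [[0, 0, 0], 0], [[0, 0, 0], 0]])

```text
time: 35.6
eef_pos: [0.6331, 0.2806, 0.2946]
eef_rot: [-3.14, -0.003, -3.136]
ft_force: [-0.1, -0.2, 0.5]
finger_gap: -0.0002
grasp_force: 0.0
```

Run:
```python
from h import *
t=imaging.camera("top");s=imaging.camera("side")
f=lambda im,x,y,w,h:cv2.resize(im[y:y+h,x:x+w],(400,400),interpolation=cv2.INTER_CUBIC)
cv2.imwrite("pics/p6.png",np.hstack([f(t,190,80,200,200),f(s,190,120,130,130)]))
```

```text
(no output)
```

View pics/p6.png

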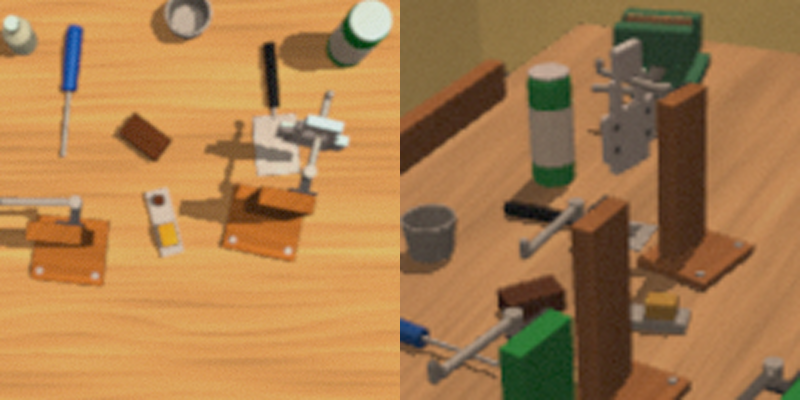

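The template hangs on B (top tile ≈(312,130)), A's hook is folded (bar (5–75,202)), the bystanders are unmoved and the arm is clear.

```bash
python3 -c "
from rig import ctrl
print(ctrl.sign_off())"
```

```text
the job is handed in; nothing more can be done
None
```

I swung hook B out, pressed it home at about 10 N, hung the template on it, then folded hook A and pressed it home at about 10 N; I left the bystanders alone and handed the job in at about 36 s.

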